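# Put the hand stamps back in their tray

## Robot

A 6-joint arm with a two-finger parallel gripper is mounted at the origin on the work surface. World frame = base frame: x ahead of the robot, y to its left, z up, the work surface at z = 0. Lengths are in m, angles in degrees, forces in N, time in s.
With the tool pointing down it reaches from about 0.325 to 0.775 m from the base axis. Payload 5.5 kg.
Tool frame: the origin (TCP) lies at the centre of the arm's flange, where the gripper is bolted on; the fingertips stand 182 mm ahead of it and the grasp point (between the pads) lies 163 mm ahead of it; z points along the fingers, y is the direction in which the jaws open and shut (so a half turn about z gives the same grasp; the last joint's range is limited). The gripper opens to 88 mm and grips with 3 to 60 N. Pads are 20 mm wide; open, the fingers measure 115 mm over their backs; the gripper's body (75 mm by 178 mm) begins 61 mm behind the grasp point.
Start: joints at [73.929, 5.22, 70.514, -0, 104.267, -3.249], TCP at [0.133, 0.585, 0.405] pointing down, gripper open.
Joint ranges: [-164.24, 164.24], [-49.07, 125.15], [9.68, 141.18], [-86.29, 266.29], [3.28, 154.24], [-151.56, 151.56]. Speed limits (degrees/s): [147.25, 147.25, 172.46, 180, 180, 180].

## Interface

Orientations are given as [roll, pitch, yaw] about the fixed x, y, z axes, in that order (R = Rz(yaw) Ry(pitch) Rx(roll)).
In Python, from station import r gives the robot as it stands. The module is installed in compiled form; this text tells all that it offers. Calls block until the motion is done:
- r.reach(position, orientation): joint-space move of the TCP to a pose.
- r.servo_line(position, rotation=None, speed=0.15): straight line of the TCP; rotation=None keeps the orientation; speed is the mean speed in m/s.
- r.move_joints(angles): joint-space move.
- r.let_go() and r.grab(squeeze=None): open the fingers fully, or close them until they stop; squeeze is the grip in N (None keeps the last).
- r.wait(seconds).
- r.inverse_kinematics(position, orientation): joint angles nearest the present ones, or None.
- r.sense(): the state.
- r.snapshot(name): name is "scene" or "top" or "wrist"; returns a dict with "frame" (420x560x3 uint8, red, green, blue), "fx", "fy", "cx", "cy" (pixels), "R" (3x3) and "t" (3): a world point X has camera coordinates R X + t. Camera axes: x right, y down, z forward; pixel columns grow to the right and rows downward; lengths in m; the calibration is good to about 2 mm. A picture is of the moment at which its call begins. There is no depth.
A pose or a line that the arm cannot do raises r.IKError and nothing moves.
- r.hand_in(): hands the job in, once; it reports no verdict.
The state is a dict: "clock": time; "joints": joint angles; "joint_vel": joint speeds; "joint_torque": joint torques, N m; "tcp_pos": TCP position; "orientation": TCP orientation; "contact_force": force on the tool from outside, world axes, zero at the start; "torque": the same for the moment, N m; "opening": finger opening in m.
Only numpy, scipy, OpenCV 4.12 (cv2) and the standard library are available. Lean on these libraries where they do the work, as an engineer would, in place of code of your own. Each camera call takes 0.05 s, during which the arm holds its last target. There are 200 camera calls.

## Task

Clear the dispatch bench: put the four hand stamps with a large round, a square, a long and a small round foot into the stamp tray, each standing upright with its foot fully down in the hole of its own shape and size. Leave the stamp with the cross-shaped foot and the spare drawer knob standing where they are on the grey mat.

Things in the scene. Friction and masses are not known exactly. Their poses are not given: they have to be found in the camera images.
- stamp_round: Upright wooden hand stamp with a large round foot 48 mm in diameter, dark, 14 mm thick. Round pale handle on its axis: 14 mm neck, then a straight barrel 24 mm in diameter from 47 to 80 mm above the underside, domed top at 86 mm. Origin at the centre of the underside, z up. About 80 g, loose on the grey mat (2 mm thick).
- stamp_square: Upright wooden hand stamp with a square foot 40 x 40 mm (sides along its x and y), dark, 14 mm thick. Round pale handle on its axis: 14 mm neck, then a straight barrel 24 mm in diameter from 47 to 80 mm above the underside, domed top at 86 mm. Origin at the centre of the underside, z up. About 80 g, loose on the grey mat (2 mm thick).
- stamp_long: Upright wooden hand stamp with a long narrow foot 64 mm (along its x) x 22 mm (along its y), dark, 14 mm thick. Round pale handle on its axis: 14 mm neck, then a straight barrel 24 mm in diameter from 47 to 80 mm above the underside, domed top at 86 mm. Origin at the centre of the underside, z up. About 80 g, loose on the grey mat (2 mm thick).
- stamp_small: The smallest hand stamp: round dark foot 28 mm in diameter and 14 mm thick; pale wooden handle with a 14 mm neck and a straight round barrel 18 mm in diameter from 29 to 56 mm above the underside, top at 62 mm. Origin at the centre of the underside, z up the handle. About 40 g, stands loose on the grey mat.
- stamp_cross: Look-alike, to be left: Upright wooden hand stamp with a cross-shaped foot (two bars 52 x 16 mm), dark, 14 mm thick. Round pale handle on its axis: 14 mm neck, then a straight barrel 24 mm in diameter from 47 to 80 mm above the underside, domed top at 86 mm. Origin at the centre of the underside, z up. About 80 g, loose on the grey mat (2 mm thick).
- drawer_knob: Look-alike, to be left: a spare pale turned-wood drawer knob, 40 mm tall, round foot 30 mm, mushroom head 36 mm in diameter from 26 mm up. Origin at the centre of its underside. Stands loose on the grey mat.
- pocket_round: Pale wooden block 94 x 94 x 22 mm with a round hole 64 mm in diameter, 16 mm deep, dark-floored, in its middle. One of four fixed 2 x 2 (centres 96 mm apart, order varies) in a low dark tray fixed on the table; all share the tray's yaw. Origin at the centre of its underside, 5 mm above the table; from there the floor of the hole is 6 mm and the rim 22 mm up.
- pocket_square: Pale wooden block 94 x 94 x 22 mm with a square hole 56 x 56 mm (sides along x and y), 16 mm deep, dark-floored, in its middle. One of four fixed 2 x 2 (centres 96 mm apart, order varies) in a low dark tray fixed on the table; all share the tray's yaw. Origin at the centre of its underside, 5 mm above the table; from there the floor of the hole is 6 mm and the rim 22 mm up.
- pocket_long: Pale wooden block 94 x 94 x 22 mm with a long hole 80 mm (along its x) x 38 mm (along its y), 16 mm deep, dark-floored, in its middle. One of four fixed 2 x 2 (centres 96 mm apart, order varies) in a low dark tray fixed on the table; all share the tray's yaw. Origin at the centre of its underside, 5 mm above the table; from there the floor of the hole is 6 mm and the rim 22 mm up.
- pocket_small: Pale wooden block 94 x 94 x 22 mm with a small round hole 44 mm in diameter, 16 mm deep, dark-floored, in its middle. One of four fixed 2 x 2 (centres 96 mm apart, order varies) in a low dark tray fixed on the table; all share the tray's yaw. Origin at the centre of its underside, 5 mm above the table; from there the floor of the hole is 6 mm and the rim 22 mm up.

How it is judged (in metres and radians):
At the end, for the whole second after the job is handed in: Each of the four stamps stands in its own pocket: within 14 mm of the pocket's centre, its underside on the pocket's floor (less than 4 mm above it), tilted less than 0.12 rad, at rest. The cross-foot stamp and the drawer knob are within 30 mm of where they began and upright (within 0.2 rad) (horizontal distance between stamp_round and pocket_round below 0.014 m and z of stamp_round in the frame of pocket_round between 0.002 and 0.01 m and angle between each of stamp_round, stamp_square, stamp_long, stamp_small's own z axis and vertical below 0.12 rad and linear speed of each of stamp_round, stamp_square, stamp_long, stamp_small below 0.03 m/s and horizontal distance between stamp_square and pocket_square below 0.014 m and z of stamp_square in the frame of pocket_square between 0.002 and 0.01 m and horizontal distance between stamp_long and pocket_long below 0.014 m and z of stamp_long in the frame of pocket_long between 0.002 and 0.01 m and horizontal distance between stamp_small and pocket_small below 0.014 m and z of stamp_small in the frame of pocket_small between 0.002 and 0.01 m and distance of each of stamp_cross, drawer_knob from where it was at the start of the episode below 0.03 m and angle between each of stamp_cross, drawer_knob's own z axis and vertical below 0.2 rad); the robot touches nothing.
It fails at once if the cross-foot stamp is moved by more than 30 mm or knocked over (distance of stamp_cross from where it was at the start of the episode above 0.03 m or angle between stamp_cross's own z axis and vertical above 0.5 rad).
It fails at once if the drawer knob is moved by more than 30 mm or knocked over (distance of drawer_knob from where it was at the start of the episode above 0.03 m or angle between drawer_knob's own z axis and vertical above 0.5 rad).
It also fails if it takes over 112 s, if anything falls off the work surface, if the arm or the gripper's body presses on something with over 40 N, if the wrist force passes 120 N, or if a joint passes its speed limit or range.

## Working session

There is one attempt and no reset: what is moved stays moved. The work goes in short steps, each a Python script; the robot and the scene stay as the last script left them, time stands still between calls to the robot, and variables do not carry over. Pictures are saved under pics/ and viewed, about 12 in all and at most 16, crops included, and the job is handed in when it is done.

```bash
mkdir -p pics; python3 - <<'E'
from station import r
import cv2,numpy as np
s=r.sense();print(s['clock'],s['tcp_pos'],s['orientation'],s['opening'])
for n in("top","scene"):
    p=r.snapshot(n);cv2.imwrite(f"pics/{n}0.png",p["frame"][:,:,::-1]);np.savez(f"{n}0.npz",**p)
    print(n,p["fx"],p["cx"],p["cy"],np.round(-np.array(p["R"]).T@p["t"],3),np.round(p["R"],2).tolist())
E
```

```text
0.0 [0.13317042 0.58508792 0.40349252] [-1.79887510e+02 -7.02380739e-03  1.67177447e+02] 0.08794938424538148
top 381.61888470082755 280.99133335949597 206.41646005784227 [0.388 0.009 0.783] [[0.01, -1.0, 0.0], [-0.98, -0.01, -0.18], [0.18, -0.0, -0.98]]
scene 413.3828682491139 281.2386096404493 207.41200951683211 [ 1.089 -0.057  0.601] [[0.1, 1.0, -0.0], [0.68, -0.07, -0.73], [-0.72, 0.07, -0.69]]
```

View pics/top0.png

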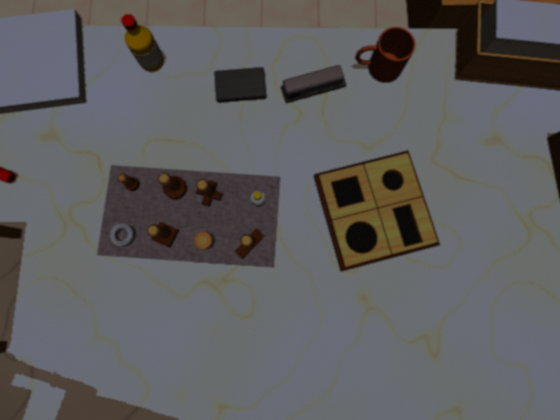

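View pics/scene0.png

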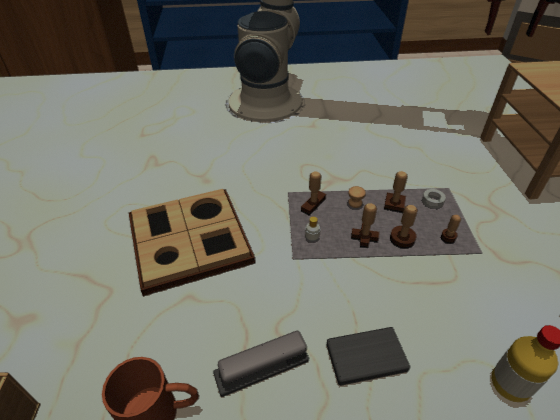

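```bash
python3 - <<'E'
from station import r
import cv2,numpy as np
def go(name,p):
    r.reach(p,[180,0,167]); s=r.snapshot("wrist"); np.savez(name+".npz",**s)
    c=-np.array(s["R"]).T@s["t"]; print(s["fx"],c.round(3),np.round(s["R"],2).tolist())
    return cv2.convertScaleAbs(s["frame"][:,:,::-1],alpha=1.6)
print(r.inverse_kinematics([.40,-.2,.42],[180,0,167]),r.inverse_kinematics([.40,-.2,.42],[180,0,90]))
a=go("wm",[.39,.2,.45]); cv2.imwrite("pics/wm.png",a)
b=go("wt",[.39,-.2,.45]); cv2.imwrite("pics/wt.png",b)
print(r.sense()['clock'],r.sense()['joints'])
E
```

```text
[ -30.92524516  -18.10789078   90.56007942    0.          107.54781135
 -107.92524516] [-30.92524516 -18.10789078  90.56007942   0.         107.54781135
 -30.92524516]
299.02219393245315 [0.314 0.218 0.43 ] [[0.23, 0.97, -0.0], [0.93, -0.22, 0.28], [0.27, -0.06, -0.96]]
299.02219393245315 [ 0.315 -0.182  0.43 ] [[0.22, 0.97, -0.0], [0.93, -0.22, 0.28], [0.27, -0.06, -0.96]]
3.3833 [-3.14863074e+01 -1.87317500e+01  8.79711738e+01  1.87319580e-02
  1.10753043e+02 -1.08572429e+02]
```

View pics/wm.png

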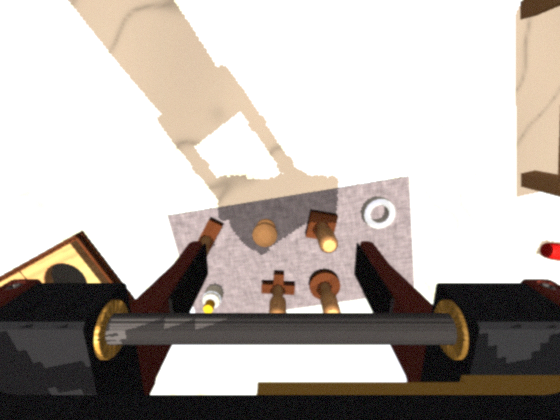

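View pics/wt.png

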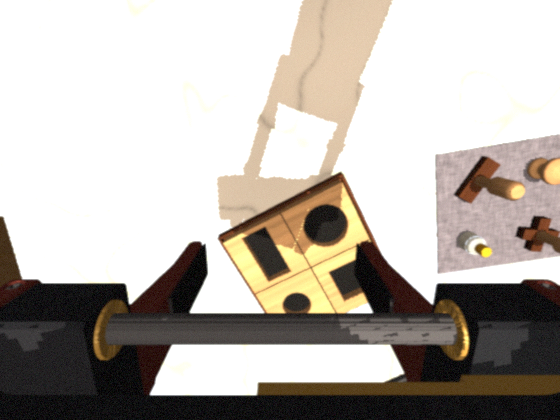

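```bash
cat > h.py <<'E'
import numpy as np,cv2
def load(n): return dict(np.load(n+".npz"))
def ray(s,uv,z):
    R=np.array(s["R"]);c=-R.T@s["t"]
    d=R.T@[(uv[0]-s["cx"])/s["fx"],(uv[1]-s["cy"])/s["fy"],1.]
    return (c+d*(z-c[2])/d[2])[:2]
E
python3 - <<'E'
from h import *
from station import r
t=load("top0")
for n,p in dict(small=(130,185),round=(173,190),cross=(209,197),square=(165,237),knob=(203,241),long=(249,244),ring=(122,235),bottle=(257,199)).items(): print(n,ray(t,p,.01).round(3))
for n,p in dict(square=(348,191),small=(393,180),long=(407,225),round=(361,237)).items(): print("P",n,ray(t,p,.02).round(3))
for n,p in (("wm2",[.50,.22,.40]),("wt2",[.52,-.17,.40])):
    q=p; r.reach(q,[180,0,180]); s=r.snapshot("wrist"); np.savez(n+".npz",**s)
    cv2.imwrite(f"pics/{n}.png",cv2.convertScaleAbs(s["frame"][:,:,::-1],alpha=1.3))
print(r.sense()['clock'])
E
```

```text
small [0.573 0.322]
round [0.563 0.232]
cross [0.549 0.157]
square [0.465 0.242]
knob [0.458 0.165]
long [0.452 0.072]
ring [0.468 0.329]
bottle [0.545 0.057]
P square [ 0.562 -0.129]
P small [ 0.586 -0.223]
P long [ 0.492 -0.247]
P round [ 0.467 -0.153]
6.5417
```

View pics/wm2.png

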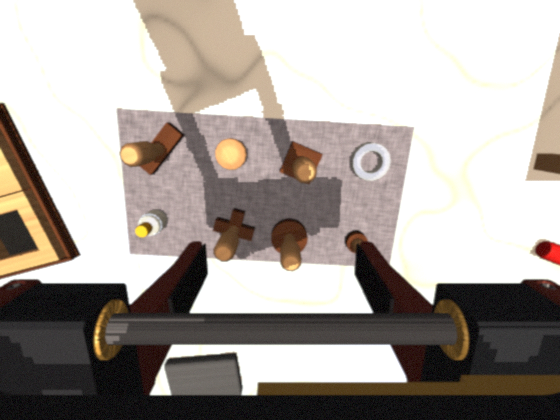

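View pics/wt2.png

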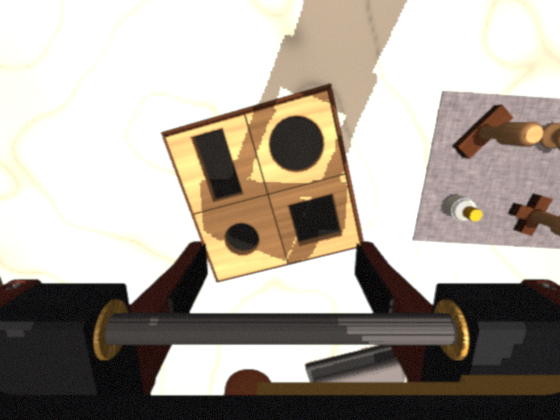

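```bash
python3 - <<'E'
from h import *
s=load("wm2"); c=s["frame"][100:275,110:420,::-1]
cv2.imwrite("pics/crop.png",cv2.resize(cv2.convertScaleAbs(c,alpha=1.3),None,fx=2.5,fy=2.5,interpolation=cv2.INTER_CUBIC))
s=load("wt2"); f=s["frame"].copy()
hsv=cv2.cvtColor(f,cv2.COLOR_RGB2HSV)
dark=((f.max(2)<45)*255).astype(np.uint8); dark[245:]=0
roi=np.zeros_like(dark); cv2.fillPoly(roi,[np.array([(170,138),(325,92),(355,235),(215,272)])],255); dark&=roi
dark=cv2.morphologyEx(dark,cv2.MORPH_OPEN,np.ones((3,3)))
for k in cv2.findContours(dark,cv2.RETR_EXTERNAL,cv2.CHAIN_APPROX_NONE)[0]:
    if cv2.contourArea(k)<300: continue
    w=np.array([ray(s,p,.027) for p in k[:,0]])*1000
    (cx,cy),wh,a=cv2.minAreaRect(w.astype(np.float32)); print(k[:,0].mean(0).round(),"rect",np.round([cx,cy,*wh,a],1))
for p in [(152,0)]:pass
# pale top-face corners (hand read), z=27mm
sat=((hsv[...,1]>75)&(f.max(2)>70)).astype(np.uint8)*255; m=np.zeros_like(sat); m[80:285,155:375]=255; sat&=m
sat=cv2.morphologyEx(sat,cv2.MORPH_OPEN,np.ones((5,5)))
k=max(cv2.findContours(sat,cv2.RETR_EXTERNAL,cv2.CHAIN_APPROX_NONE)[0],key=cv2.contourArea)
w=np.array([ray(s,p,.027) for p in k[:,0]])*1000
print("tray",cv2.minAreaRect(w.astype(np.float32)))
E
```

```text
[242. 235.] rect [ 577.7 -218.2   38.1   26.9   90. ]
[315. 217.] rect [ 556.7 -127.3   48.8   52.9   15.2]
[218. 164.] rect [ 490.6 -242.7   75.4   32.7   15.2]
[296. 143.] rect [ 465.5 -151.4   58.    57.6   90. ]
tray ((525.1771240234375, -184.231689453125), (194.2015838623047, 199.4884033203125), 15.044695854187012)
```

View pics/crop.png

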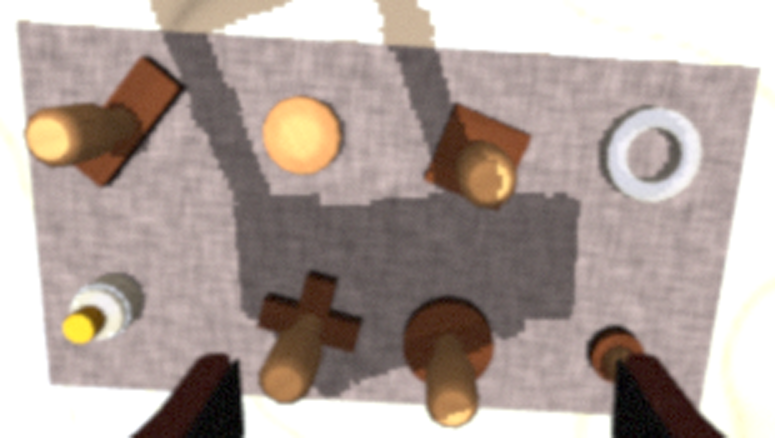

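```bash
python3 - <<'E'
from h import *
s=load("wm2"); f=lambda u,z:(ray(s,(110+u[0]/2.5,100+u[1]/2.5),z)*1000).round(1)
for n,a,b in (("long",(126.5,120),(50,138)),("square",(480,155),(487,177)),("round",(449,341),(452,405)),("cross",(311,318),(286,380)),("small",(614,352),None),("knob",(302,135),None)):
    print(n,f(a,.036 if n=="knob" else .016), b and f(b,.082))
d=f((182,86),.016)-f((105,183),.016);print("long yaw",np.degrees(np.arctan2(d[1],d[0])),np.hypot(*d))
for a,b in (((457,103),(530,133)),((457,103),(430,177))):
    d=f(b,.016)-f(a,.016);print("sq",np.degrees(np.arctan2(d[1],d[0])),np.hypot(*d))
t=load("top0");c=t["frame"][160:270,95:285,::-1]
cv2.imwrite("pics/tc.png",cv2.resize(cv2.convertScaleAbs(c,alpha=2),None,fx=4,fy=4,interpolation=cv2.INTER_CUBIC))
E
```

```text
long [451.7  75.3] [453.4  70.4]
square [468.8 244.9] [469.2 243.3]
round [565.3 230.5] [569.5 230. ]
cross [552.5 159.1] [557.5 157.9]
small [571.6 316.9] None
knob [457.  162.4] None
long yaw 137.52897403398117 62.4983999795195
sq 68.22658063331362 38.0118402606346
sq -19.93096020682086 37.549034608096136
```

View pics/tc.png

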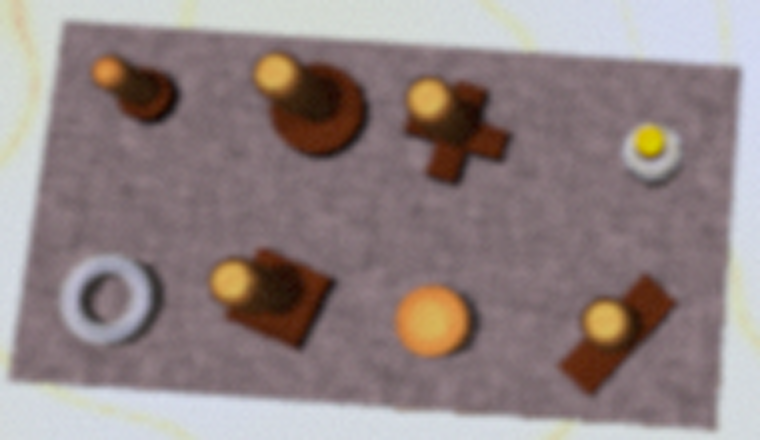

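```bash
cat > pp.py <<'E'
from station import r
import numpy as np
S=dict(round=((.5665,.2303),.065,90,(.4652,-.1510),105),
       square=((.469,.2443),.065,72,(.5575,-.1262),107.9),
       long=((.4523,.0735),.065,61,(.4903,-.2432),118.6),
       small=((.572,.317),.046,90,(.5825,-.2184),105))
HOV=.36
def run(n):
    a,g,ya,b,yb=S[n]; z=.163+.002+g
    r.let_go()
    r.reach([*a,HOV],[180,0,ya]); r.servo_line([*a,z],speed=.12)
    r.grab(20); print(n,"grab",r.sense()["opening"])
    r.servo_line([*a,HOV],speed=.15); print("held",r.sense()["opening"])
    r.reach([*b,HOV],[180,0,yb]); 
    r.servo_line([*b,z+.03],speed=.15); r.servo_line([*b,z+.0105],speed=.04)
    s=r.sense(); print("F",np.round(s["contact_force"],1),"z err",s["tcp_pos"][2]-z-.0105)
    r.let_go(); r.servo_line([*b,HOV],speed=.12); print("t",r.sense()["clock"])
def snap(n,tag):
    import cv2
    s=r.snapshot(n); np.savez(tag+".npz",**s); cv2.imwrite(f"pics/{tag}.png",cv2.convertScaleAbs(s["frame"][:,:,::-1],alpha=1.5))
E
python3 - <<'E'
from pp import *
run("round"); r.reach([.45,.0,.40],[180,0,180]); snap("scene","s1")
E
```

```text
round grab 0.023662520743968286
held 0.02352895487576909
F [-0.   0.1 -1.2] z err -0.00012829627206372395
t 17.125
```

View pics/s1.png

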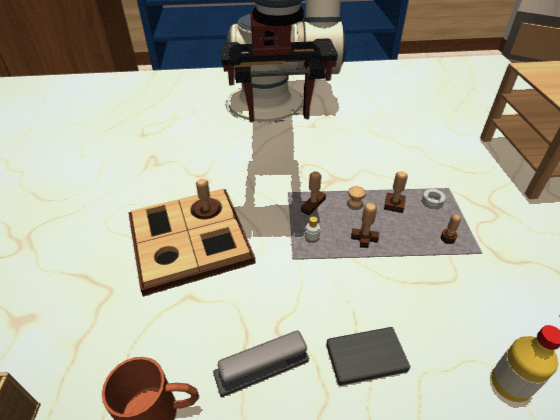

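The round stamp stands in the round pocket, at about (205,200), and nothing else has moved. I'll do the other three next.

```bash
python3 - <<'E'
from pp import *
for n in("square","long","small"): run(n)
r.reach([.52,-.17,.42],[180,0,180]); snap("wrist","w2")
r.reach([.40,.12,.42],[180,0,180]); snap("scene","s2"); print(r.sense()["clock"])
E
```

```text
square grab 0.023371334368306254
held 0.02362613459551118
F [-0.1  1.  -0.7] z err -0.00014665767363815883
t 28.7333
long grab 0.023671909001772535
held 0.023274452944722312
F [ 0.5  0.8 -1. ] z err -0.0001480748013572477
t 38.4083
small grab 0.017626819855551694
held 0.017590077286172824
F [ 0.1  0.  -0.3] z err -0.00018579175396767587
t 50.2417
52.7083
```

View pics/s2.png

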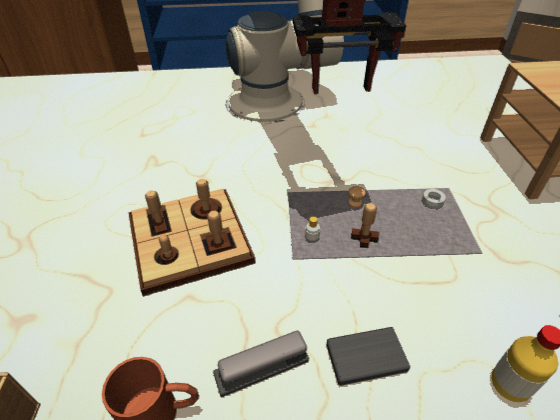

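View pics/w2.png

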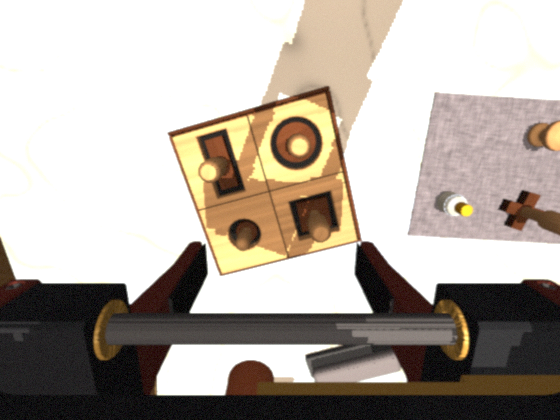

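```bash
python3 - <<'E'
from h import *
c=load("w2")["frame"][85:280,160:365,::-1]
cv2.imwrite("pics/w2c.png",cv2.resize(cv2.convertScaleAbs(c,alpha=1.7),None,fx=3,fy=3,interpolation=cv2.INTER_CUBIC))
E
```

```text
(no output)
```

View pics/w2c.png

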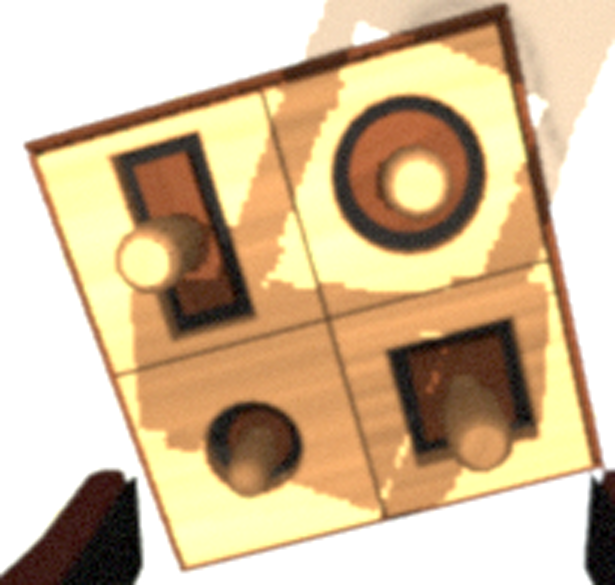

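The crop shows all four feet down inside their holes, each with a dark gap visible around the foot and none resting on a rim.

```bash
python3 -c "
from station import r
r.hand_in(); print(r.sense()['clock'])"
```

```text
the job is handed in; nothing more can be done
the job is handed in; nothing more can be done
```

All four stamps (large round, square, long, small round) are standing in their own pockets, and the job was handed in shortly after the 52.7 s mark. The hand-in reports no verdict.

- **Method:** I found the stamps and the tray from the wrist and top cameras. Each stamp was gripped by its barrel. The square and long ones were turned to match the tray's yaw of about 15°.
- **Stamps:** The last wrist picture shows every foot inside its hole with a gap around it, and the scene picture shows the stamps upright. Contact forces while placing were about 1 N. I judged final seating and tilt by eye and did not measure them.
- **Items left on the mat:** The cross-foot stamp and the drawer knob look upright and unmoved in the last scene picture, also judged by eye.
- **Disagreements:** The camera views differed by a few millimetres on stamp and pocket positions, up to about 5 mm. That is within the 8 mm of clearance around each foot.

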